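# Clear a pail off a twist-lock canister and hold its lid off

## Robot

A 6-joint arm with a two-finger parallel gripper is mounted at the origin on a cart in front of the work surface, level with it; the furniture and walls round the work are solid. World frame = base frame: x ahead of the robot, y to its left, z up, the work surface at z = 0. Lengths are in mm, angles in rad, forces in N, time in s.
With the tool pointing down it reaches from about 300 to 775 mm from the base axis. Payload 14.6 kg.
Tool frame: the origin (TCP) lies midway between the tips of the shut fingers; the grasp point (between the pads) lies 19 mm behind it; x points along the fingers, y is the direction in which the jaws open and shut, and the axes are right-handed (so a half turn about x gives the same grasp; the last joint's range is limited). The gripper opens to 94 mm and grips with 3 to 60 N. Pads are 16 mm wide; open, the fingers measure 119 mm over their backs; the gripper's body (75 mm by 177 mm) begins 78 mm behind the grasp point.
Start: joints at [-1.205, 0.3, 1.521, -0, 1.321, -0.067], TCP at [230.67, -499.28, 205.446] pointing down, gripper open.
Joint ranges: [-3.03, 3.03], [-0.79, 2.21], [0.23, 2.52], [-1.04, 4.18], [0, 3.07], [-2.55, 2.55]. Speed limits (rad/s): [2.22, 2.22, 2.57, 3.14, 3.14, 3.14].

## Interface

Orientations are given as a unit quaternion [x, y, z, w].
In Python, from cell import telemetry, vision, ctrl gives the robot as it stands.
- The arm moves only by the tool move_arm, never from a script. Its argument "deltas" is a list that holds one entry, the list of rows, each a list of 7 numbers: the turn, a rotation vector about the tool's x, y, z in rad, then the shift along the tool's x, y, z in cm, then the finger opening in cm, from 0 to 9.4. In form: [[[wx, wy, wz, tx, ty, tz, claw], ...]]. A call has 1 to 20 rows; each row shifts and turns the pose as measured when the row begins, along the tool's axes as they then stand; what a row does not reach is not made up. A row lasts 1/12 s, in which the tool goes at most 41.7 mm and 7.16 degrees, less where a joint would pass 70% of its speed; a pose out of reach is approached as far as the arm can. A call is refused whole if a number of a shift passes 4.17 or a number of a turn 0.125, either way. A call with a gripper value outside its range is refused whole. The fingers move at their own pace and stop on an object; "force" is the grip in N (left out, the last holds). Time passes only in rows, so rows that do not move let the fingers close. It gives the time, the measured TCP pose, the force and the opening at its end, in the units of the state.
- telemetry.get_state(): the state, without advancing time (a new reading comes with each control period).
- vision.read_camera(name): name is "scene" or "top" or "wrist"; returns a dict with "image" (384x512x3 uint8, blue, green, red), "mtx" (3x3 intrinsics, pixels), "xyz" and "rotation" of the camera in the world. Camera axes: x right, y down, z forward; pixel columns grow to the right and rows downward; lengths in mm; the calibration is good to about 2 mm. A picture is of the moment at which its call begins. There is no depth.
- ctrl.finish_job(): hands the job in, once; it reports no verdict.
The state is a dict: "time": time; "qpos": joint angles; "dq": joint speeds; "joint_torque": joint torques, N m; "tool_pos": TCP position; "ee_rot": TCP orientation; "wrist_force": force on the tool from outside, world axes, zero at the start; "wrist_torque": the same for the moment, N m; "finger_gap": finger opening in mm.
Only numpy, scipy, OpenCV 4.12 (cv2) and the standard library are available. Lean on these libraries where they do the work, as an engineer would, in place of code of your own. Each camera call takes 0.05 s, during which the arm holds its last target. There are 200 camera calls.

## Task

A little steel pail stands on the lid of one of the two canisters: hang the pail by its handle on the hook of the stand, so that it hangs free. Then open that canister: its lid is a twist-lock, it is not marked which way it opens, so if it will not go one way try the other; lift the lid straight off, and finish while still holding it level in the gripper, about 10 cm above where it sat. Leave the other canister shut and the other things on the worktop where they stand.

Things in the scene. Friction and masses are not known exactly. Their poses are not given: they have to be found in the camera images.
- pail: open steel pail, about 150 g, 64 mm wide at the foot, 80 at the rim, 40 deep, loose on the grip of lid_1, underside 117 mm above the worktop. Stiff upright handle: two wires 44 mm either side (y) carry a wooden bar 96 mm long (y), 10 thick (x), 14 tall, its underside 110 mm and top 124 mm above the pail's underside. Origin: centre of underside, z up. Its yaw varies
- pail_grip (a point): the middle of the pail's handle bar, 117 mm above the pail's underside; y along the bar. Between rim and bar 70 mm are free
- hook_stand: fixed steel stand: foot 100 mm wide, post 16 mm thick, 210 mm tall, one hook: a rod 8 mm thick running level from the post towards the stand's -x, top at 194 mm above the worktop; 98 mm out from the post axis it bends up into a tip ending 118 mm out, 216 mm above the worktop. Origin: centre of the foot's underside
- hook_seat (a point): point on top of the level rod, 75 mm out from the post axis, 194 mm above the worktop, where the underside of the pail's bar may rest, bar across the rod. Axes as hook_stand: +x towards the post, y across the rod, z up
- rack: fixed wooden base 120 x 300 x 14 mm (x, y, z) with two fixed white round canisters, 84 mm wide, their necks ending 75 mm above the worktop, 75 mm either side of the middle along y; a low wire rail (38 mm high) runs along both long edges. Origin: centre of the underside
- lid_1: the lid under the pail, on either canister: wooden disc 62 mm wide, 8 thick, with a bar grip 56 long (x), 28 wide (y), 34 tall on it, sides upright and flat. About 90 g. Origin: centre of the disc's underside, 75 mm above the worktop when shut; z up; grip's top 42 mm above it; a stem reaches 26 mm below it. Shut, its x is within 0.1 rad of the rack's x
- lid_1_grip (a point): point in the middle of lid_1's grip, 25 mm above its origin. HOW IT TURNS: one way about 0.8 rad to a firm stop, where (within 0.2 rad) it lifts straight off; the other way a firm stop after about 0.1 rad, still locked. Little resistance between (under 0.3 N m; more is a stop). Which way opens is hidden and changes from run to run.
- lid_2: the lid of the other canister, alike, to be left shut. Origin and axes as for lid_1
- salt_mill: beech salt mill, 55 mm wide, 140 mm tall. Origin: underside. A bystander: leave it
- ramekin: small white ramekin, 69 mm wide, 42 mm tall. Origin: underside. A bystander: leave it
- timer: round kitchen timer, 66 mm wide, 49 mm tall. Origin: underside. A bystander: leave it
- mug: white mug, 121 mm over its handle, 96 mm tall. Origin: underside. A bystander: leave it
- garlic: head of garlic, 54 mm, on the chopping board. Origin: underside. A bystander: leave it
Things that resemble listed ones, but are neither listed nor needed, are in the scene too. What is shaped like the lid_1 but blue is not meant.

How it is judged:
By the outcome, as a careful person would: the job done as asked, in the order asked, and still so for the second after the job is handed in, while the arm keeps its last pose, push and grip.
It also fails if it takes over 54 s, if anything falls off the work surface, if the arm or the gripper's body presses on something with over 40 N, if the wrist force passes 120 N, or if a joint passes its speed limit or range.

## Working session

There is one attempt and no reset: what is moved stays moved. The work goes in short steps, Python scripts to look and compute and a tool call to move; the robot and the scene stay as the last step left them, time stands still between calls to the robot, and variables do not carry over. Pictures are saved under pics/ and viewed, about 8 in all and at most 12, crops included, and the job is handed in when it is done.

Besides the shell and the picture viewer there is one more tool, called after ">>>" as a command line: name --argument value ..., lists and objects as JSON in quotes. move_arm: Moves the arm, as the interface text tells. Its arguments: {"type":"object","properties":{"deltas":{"type":"array"},"force":{"type":"number"}},"required":["deltas"]}

```bash
ls; mkdir -p pics; cat > h.py <<'E'
import numpy as np, cv2
from scipy.spatial.transform import Rotation as R
from cell import telemetry, vision, ctrl
def cam(n, fn=None):
    c=vision.read_camera(n); c['image']=np.ascontiguousarray(c['image']); c['mtx']=np.array(c['mtx']); c['xyz']=np.array(c['xyz'])
    r=np.array(c['rotation']); c['R']=r if r.shape==(3,3) else R.from_quat(r).as_matrix()
    if fn: cv2.imwrite('pics/'+fn,c['image'])
    return c
def ray(c,u,v):
    d=c['R']@np.linalg.solve(c['mtx'],[u,v,1.]); return c['xyz'],d/np.linalg.norm(d)
def onz(c,u,v,z):
    o,d=ray(c,u,v); return o+d*(z-o[2])/d[2]
def tri(*rs):
    A=sum(np.eye(3)-np.outer(d,d) for o,d in rs); b=sum((np.eye(3)-np.outer(d,d))@o for o,d in rs)
    return np.linalg.solve(A,b)
def proj(c,p):
    q=c['mtx']@(c['R'].T@(np.array(p)-c['xyz'])); return q[:2]/q[2]
E
python3 - <<'E'
from h import *
np.set_printoptions(precision=3,suppress=True)
a=cam('scene','scene1.png');b=cam('top','top1.png')
for c in (a,b): print(c['xyz'],c['R'].tolist(),c['mtx'].tolist())
print(telemetry.get_state())
import pickle;pickle.dump((a,b),open('c1.pkl','wb'))
E
```

```text
pics
[ -379.195 -1164.223   786.432] [[0.7518627975028637, -0.2626869574921279, 0.6047296057699647], [-0.6591561177880664, -0.3199077921913279, 0.6805675696636118], [0.014681488811855603, -0.910304656067846, -0.4136784826740064]] [[488.18982789562125, 0.0, 255.96607630095437], [0.0, 488.18982789562125, 187.2755925457509], [0.0, 0.0, 1.0]]
[ 376.78  -136.532 1437.497] [[0.01654110417078048, -0.9910370416515033, 0.13255932237096094], [-0.9998570545126115, -0.015930669763684284, 0.005664300684586204], [-0.0035017730046873474, -0.1326340674016951, -0.9911588882466356]] [[416.6348074309141, 0.0, 253.25627139514935], [0.0, 416.6348074309141, 192.49757853751504], [0.0, 0.0, 1.0]]
{'time': 0.1, 'qpos': array([-1.205,  0.3  ,  1.521, -0.   ,  1.321, -0.067]), 'dq': array([-0.001, -0.   , -0.002, -0.002,  0.   , -0.   ]), 'joint_torque': array([  0.   , -53.264, -35.328,   0.071,   0.023,  -0.   ]), 'tool_pos': array([ 230.58 , -499.082,  204.942]), 'ee_rot': array([-0.691, -0.152,  0.691, -0.151]), 'wrist_force': array([-0.369, -0.081,  0.123]), 'wrist_torque': array([-0.009, -0.041,  0.013]), 'finger_gap': 94.44529885343171}
```

View pics/scene1.png

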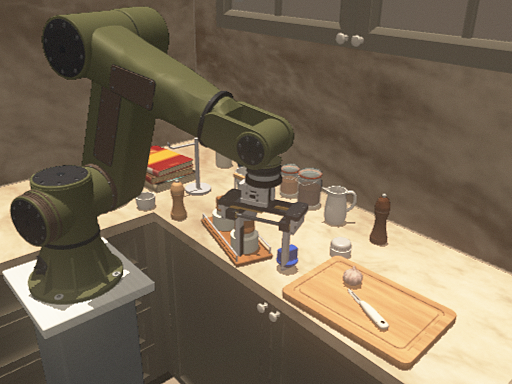

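View pics/top1.png

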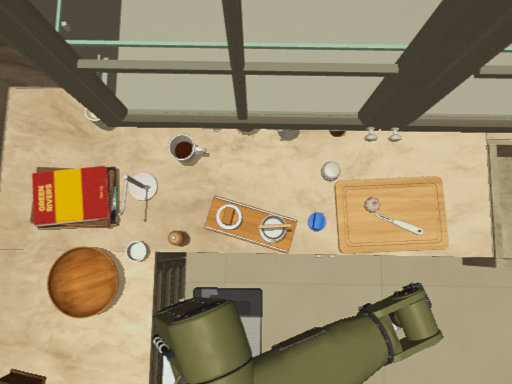

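The scene view has the gripper partly in front of the rack, with the stand at about (203,170). In the top view the pail is at about (273,228), lid_2 at (230,216), and the stand foot at (144,187). The blue decoy is at (317,221). I'll enlarge the top view.

```bash
python3 - <<'E'
from h import *
import pickle;a,b=pickle.load(open('c1.pkl','rb'))
i=b['image']
c=cv2.resize(i[160:260,105:305],None,fx=4,fy=4,interpolation=cv2.INTER_CUBIC)
cv2.imwrite('pics/crop1.png',c)
E
```

```text
(no output)
```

View pics/crop1.png

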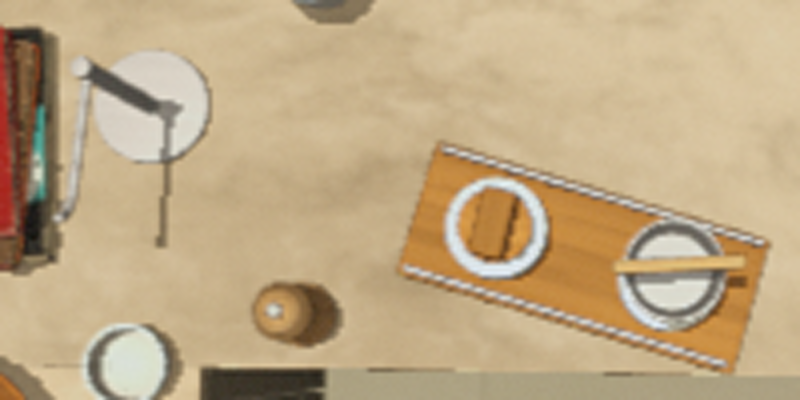

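The crop shows the post top at (82,68), with the hook rod running to its tip at (62,217). The pail bar runs from (615,268) to (746,262). The lid_2 grip is at (494,224), and the rack corners are at (440,143), (769,242), (730,372) and (400,270).

```bash
python3 - <<'E'
from h import *
np.set_printoptions(precision=1,suppress=True)
import pickle;a,b=pickle.load(open('c1.pkl','rb'))
f=lambda x,y:(105+(x+.5)/4-.5,160+(y+.5)/4-.5)
P=lambda x,y,z:onz(b,*f(x,y),z)
# bar by mask
i=b['image'];hsv=cv2.cvtColor(i,cv2.COLOR_BGR2HSV)
print(hsv[225:230,262:290:4].tolist())
print('post top',P(82,68,210),'foot',P(152,105,6))
for p in [(88,85),(72,205),(80,145)]: print('rod',P(*p,192))
print('tip',P(62,217,216))
e1,e2=P(615,268,241),P(746,262,241);print('bar',e1,e2,(e1+e2)/2,np.linalg.norm(e1-e2),np.arctan2(*(e1-e2)[[1,0]]))
cs=[P(*p,14) for p in [(440,143),(769,242),(730,372),(400,270)]]
print('rack',*cs,sum(cs)/4); d=cs[0]-cs[1]; print(np.linalg.norm(d),np.linalg.norm(cs[0]-cs[3]),'rack yaw(y axis-90)',np.arctan2(d[1],d[0])-np.pi/2, )
print('lid2 grip top',P(494,224,117),'canneck',P(497,228,75))
print('pail rim',P(671,275,157))
for n,p,z in [('mill',(275,310),140),('ramekin',(128,363),42)]: print(n,P(*p,z))
E
```

```text
[[[19, 114, 203], [18, 112, 209], [19, 116, 216], [19, 122, 218], [19, 124, 220], [19, 117, 224], [19, 118, 220]], [[19, 116, 222], [19, 118, 220], [20, 115, 221], [21, 114, 220], [20, 115, 220], [19, 118, 220], [19, 117, 216]], [[20, 120, 219], [20, 113, 214], [18, 121, 207], [18, 125, 181], [18, 103, 154], [17, 92, 133], [16, 115, 131]], [[17, 112, 118], [17, 60, 137], [16, 40, 146], [16, 31, 138], [16, 28, 138], [19, 22, 127], [14, 96, 149]], [[21, 31, 83], [19, 21, 135], [18, 25, 135], [21, 22, 150], [21, 22, 150], [16, 26, 126], [15, 83, 147]]]
post top [582.7 254.5 210. ] foot [585.3 256.7   6. ]
rod [572.7 254.9 192. ]
rod [481.4 261.7 192. ]
rod [526.8 258.3 192. ]
tip [470.4 260.9 216. ]
bar [ 438.4 -146.   241. ] [ 444.2 -239.8  241. ] [ 441.3 -192.9  241. ] 93.97762050704898 1.6328341263112807
rack [555.    4.5  14. ] [ 474.4 -278.9   14. ] [ 363.9 -246.3   14. ] [445.4  35.5  14. ] [ 459.7 -121.3   14. ]
294.69726881338397 113.95151622722234 rack yaw(y axis-90) -0.2772341598959289
lid2 grip top [478.  -50.4 117. ] canneck [478.  -50.2  75. ]
pail rim [ 438.  -189.6  157. ]
mill [406.8 116.2 140. ]
ramekin [363.3 255.5  42. ]
```

```bash
cat >> h.py <<'E'
def st(): 
    s=telemetry.get_state(); return s,np.array(s['tool_pos']),R.from_quat(s['ee_rot'])
def down(yaw):  # tool x down, tool y at world yaw
    x=np.array([0,0,-1.]);y=np.array([np.cos(yaw),np.sin(yaw),0]);return R.from_matrix(np.c_[x,y,np.cross(x,y)])
def go(p,yaw):
    s,t,r=st(); M=r.as_matrix(); cur=np.arctan2(M[1,1],M[0,1])
    yaw=cur+(yaw-cur+np.pi/2)%np.pi-np.pi/2
    w=(r.inv()*down(yaw)).as_rotvec(); d=M.T@(np.array(p)-t)/10
    print('t',s['time'],'pos',t.round(1),'yaw',round(cur,3),'q',np.round(s['qpos'],2),'gap',round(s['finger_gap'],1),'F',np.round(s['wrist_force'],1),'T',np.round(s['wrist_torque'],2))
    print('tool z axis',M[:,2].round(3),'turn',w.round(4),'shift cm',d.round(2))
E
python3 - <<'E'
from h import *
go([442.5,-213,300],0.062)
E
```

```text
t 0.1 pos [ 230.6 -499.1  204.9] yaw -1.138 q [-1.2   0.3   1.52 -0.    1.32 -0.07] gap 94.4 F [-0.4 -0.1  0.1] T [-0.01 -0.04  0.01]
tool z axis [-0.908 -0.419 -0.   ] turn [-1.2e+00 -7.0e-04  9.0e-04] shift cm [ -9.49 -17.09 -31.24]
```

>>> move_arm --deltas '[[[0,0,0,-3.2,0,0,9.4],[0,0,0,-3.2,0,0,9.4],[0,0,0,-3.1,0,0,9.4],[0,0,0,0,-1.71,-3.12,9.4],[0,0,0,0,-1.71,-3.12,9.4],[0,0,0,0,-1.71,-3.12,9.4],[0,0,0,0,-1.71,-3.12,9.4],[0,0,0,0,-1.71,-3.12,9.4],[0,0,0,0,-1.71,-3.12,9.4],[0,0,0,0,-1.71,-3.12,9.4],[0,0,0,0,-1.71,-3.12,9.4],[0,0,0,0,-1.71,-3.12,9.4],[0,0,0,0,-1.71,-3.12,9.4]]]'

```text
time: 1.18
tool_pos: [446.2, -203.5, 301.6]
ee_rot: [-0.691, -0.152, 0.692, -0.145]
wrist_force: [0.3, -1.3, 0.2]
finger_gap: 94.1
```

>>> move_arm --deltas '[[[-0.12,0,0,0,0,0,9.4],[-0.12,0,0,0,0,0,9.4],[-0.12,0,0,0,0,0,9.4],[-0.12,0,0,0,0,0,9.4],[-0.12,0,0,0,0,0,9.4],[-0.12,0,0,0,0,0,9.4],[-0.12,0,0,0,0,0,9.4],[-0.12,0,0,0,0,0,9.4],[-0.12,0,0,0,0,0,9.4],[-0.12,0,0,0,0,0,9.4]]]'

```text
time: 2.02
tool_pos: [449.4, -195.5, 298.4]
ee_rot: [0.477, 0.529, -0.475, 0.518]
wrist_force: [0.4, -0.2, 0.2]
finger_gap: 94.0
```

```bash
python3 - <<'E'
from h import *
go([442.5,-213,300],0.062)
a=cam('scene');b=cam('wrist')
import pickle;pickle.dump((a,b),open('c2.pkl','wb'))
s=cv2.resize(a['image'][130:290,130:330],None,fx=3,fy=3,interpolation=cv2.INTER_CUBIC)
# mosaic: scene crop (600x480) and wrist reduced
w=cv2.resize(b['image'],(200,150)); m=np.zeros((480,800,3),np.uint8); m[:,:600]=s; m[:150,600:]=w
cv2.imwrite('pics/m2.png',m)
E
```

```text
t 2.0167 pos [ 449.4 -195.5  298.4] yaw 0.095 q [-0.49  0.12  1.53  0.01  1.51 -0.58] gap 94.0 F [ 0.4 -0.2  0.2] T [-0.09 -0.1   0.  ]
tool z axis [ 0.095 -0.995 -0.013] turn [ 0.0329 -0.0134  0.0087] shift cm [-0.17 -0.85  1.68]
```

View pics/m2.png

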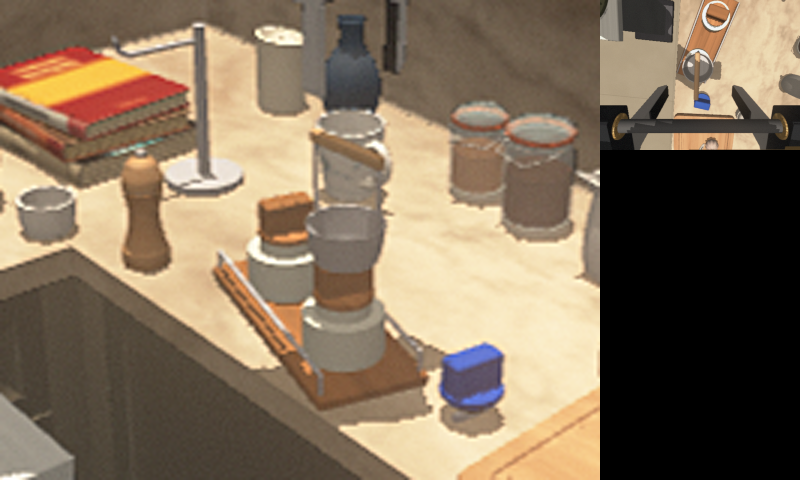

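The scene crop shows the pail on the near canister, with its bar ends at about (316,137) and (382,160). The fingertips are above it at (320,90) and (393,70). In the wrist view the bar appears as a thin strip near (697,75). I'll triangulate the bar and the hook across the views.

```bash
python3 - <<'E'
from h import *
np.set_printoptions(precision=1,suppress=True)
import pickle;a1,b=pickle.load(open('c1.pkl','rb'));a,w=pickle.load(open('c2.pkl','rb'))
f=lambda x,y:(105+(x+.5)/4-.5,160+(y+.5)/4-.5)
g=lambda x,y:(130+(x+.5)/3-.5,130+(y+.5)/3-.5)
T=lambda p,q:tri(ray(b,*f(*p)),ray(a,*g(*q)))
e1=T((615,267),(313,137));e2=T((746,262),(384,160))
print('bar ends',e1,e2,(e1+e2)/2)
print('post top',T((82,68),(198,27)),'tip',T((62,217),(115,40)),'rodbend',T((74,205),(118,54)))
for p in ([438.4,-146,241],[444.2,-239.8,241]): print('wrist proj',proj(w,p), 'scene crop proj',(proj(a,p)-130)*3)
i=w['image'];cv2.imwrite('pics/w2.png',cv2.resize(i[90:290,170:370],None,fx=3,fy=3,interpolation=cv2.INTER_CUBIC))
E
```

```text
bar ends [ 439.6 -146.   230.4] [ 445.5 -241.   236.9] [ 442.5 -193.5  233.7]
post top [583.4 256.  205.2] tip [470.5 262.6 211.4] rodbend [477.9 262.7 192. ]
wrist proj [247.  134.8] scene crop proj [311.1 126.2]
wrist proj [242.6 256.1] scene crop proj [379.8 155. ]
```

View pics/w2.png

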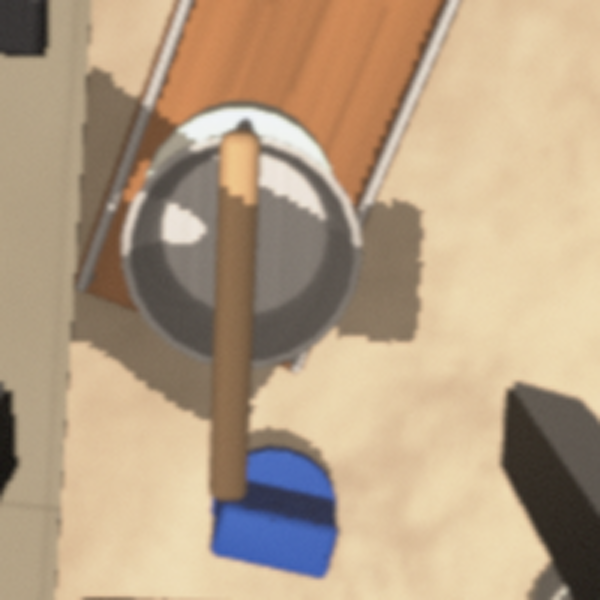

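The wrist crop shows the bar ends at (240,128) and (229,498), about 2.5 mm further +x than the top view gave. I'll use a bar centre of (443,-193).

>>> move_arm --deltas '[[[0.033,-0.013,0.009,0,-0.5,1.7,6],[0,0,0,0,0,0,6],[0,0,0,0,0,0,6]]]' --force 35

```text
time: 2.37
tool_pos: [445.8, -212.9, 297.8]
ee_rot: [0.489, 0.511, -0.489, 0.511]
wrist_force: [0.1, 0.6, 0.3]
finger_gap: 77.5
```

```bash
python3 - <<'E'
from h import *
go([444.2,-213,217],0.062)
E
```

```text
t 2.3667 pos [ 445.8 -212.9  297.8] yaw 0.045 q [-0.52  0.12  1.53  0.    1.5  -0.56] gap 77.5 F [0.1 0.6 0.3] T [-0.01 -0.15  0.03]
tool z axis [ 0.045 -0.999 -0.001] turn [-0.0171 -0.0007  0.0003] shift cm [ 8.08 -0.16  0.01]
```

>>> move_arm --deltas '[[[-0.016,0,0,2.7,-0.15,0,6],[0,0,0,2.7,0,0,6],[0,0,0,1.7,0,0,6],[0,0,0,0.9,0,0,6],[0,0,0,0,0,0,6],[0,0,0,0,0,0,6]]]'

```text
time: 2.87
tool_pos: [445.1, -211.1, 216.0]
ee_rot: [0.488, 0.512, -0.487, 0.512]
wrist_force: [0.0, -0.0, -0.4]
finger_gap: 59.9
```

```bash
python3 - <<'E'
from h import *
go([444.2,-213,217],0.062)
E
```

```text
t 2.8667 pos [ 445.1 -211.1  216. ] yaw 0.049 q [-0.52  0.16  1.66  0.    1.31 -0.57] gap 59.9 F [ 0.  -0.  -0.4] T [-0.01 -0.08 -0.02]
tool z axis [ 0.049 -0.999 -0.001] turn [-0.0127 -0.0012 -0.0011] shift cm [-0.1  -0.09  0.19]
```

>>> move_arm --deltas '[[[-0.013,0,0,0,-0.1,0.2,3],[0,0,0,0,0,0,2],[0,0,0,0,0,0,0.5],[0,0,0,0,0,0,0.5],[0,0,0,0,0,0,0.5],[0,0,0,0,0,0,0.5],[0,0,0,0,0,0,0.5]]]' --force 35

```text
time: 3.45
tool_pos: [445.5, -213.8, 220.4]
ee_rot: [0.485, 0.513, -0.483, 0.517]
wrist_force: [0.8, 0.7, -0.2]
finger_gap: 17.0
```

>>> move_arm --deltas '[[[0,0,0,0,0,0,0.5],[0,0,0,0,0,0,0.5],[0,0,0,0,0,0,0.5]]]'

```text
time: 3.7
tool_pos: [445.4, -213.8, 220.4]
ee_rot: [0.485, 0.513, -0.483, 0.517]
wrist_force: [0.3, -0.3, 1.2]
finger_gap: 9.6
```

```bash
python3 - <<'E'
from h import *
go([444.2,-213,217],0.062)
E
```

```text
t 3.7 pos [ 445.4 -213.8  220.4] yaw 0.062 q [-0.52  0.16  1.66  0.    1.32 -0.59] gap 9.6 F [ 0.3 -0.3  1.2] T [-0.14 -0.02  0.01]
tool z axis [ 0.062 -0.998  0.002] turn [ 0.0001  0.002  -0.006 ] shift cm [ 0.34 -0.12 -0.09]
```

>>> move_arm --deltas '[[[0,0,0,-0.5,0,0,0.5],[0,0,0,-1,0,0,0.5],[0,0,0,-1.5,0,0,0.5],[0,0,0,-1.5,0,0,0.5],[0,0,0,-0.5,0,0,0.5]]]'

```text
time: 4.12
tool_pos: [444.5, -213.4, 273.0]
ee_rot: [0.485, 0.514, -0.483, 0.516]
wrist_force: [1.0, 0.4, -1.2]
finger_gap: 9.5
```

>>> move_arm --deltas '[[[0,0,0,0,-0.1,-1,0.5],[0,0,0,0,-0.1,-2,0.5],[0,0,0,0,-0.12,-3,0.5],[0,0,0,0,-0.12,-3,0.5],[0,0,0,0,-0.12,-3,0.5],[0,0,0,0,-0.12,-3,0.5],[0,0,0,0,-0.12,-3,0.5],[0,0,0,0,-0.12,-3,0.5],[0,0,0,0,-0.12,-3,0.5],[0,0,0,0,-0.12,-3,0.5],[0,0,0,0,-0.12,-3,0.5],[0,0,0,0,-0.12,-3,0.5],[0,0,0,0,-0.12,-3,0.5],[0,0,0,0,-0.12,-3,0.5],[0,0,0,0,-0.12,-3,0.5],[0,0,0,0,-0.12,-3,0.5],[0,0,0,0,-0.12,-1.4,0.5],[0,0,0,0,0,0,0.5]]]'

```text
time: 5.62
tool_pos: [381.7, 276.3, 267.0]
ee_rot: [0.484, 0.515, -0.485, 0.514]
wrist_force: [0.0, -1.0, -1.7]
finger_gap: 9.5
```

```bash
python3 - <<'E'
from h import *
go([398,248.5,270],-.074)
E
```

```text
t 5.6167 pos [381.7 276.3 267. ] yaw 0.06 q [0.55 0.08 1.64 0.   1.42 0.49] gap 9.5 F [ 0.  -1.  -1.7] T [ 0.02 -0.06 -0.03]
tool z axis [ 0.06  -0.998  0.   ] turn [0.1342 0.0003 0.0024] shift cm [-0.31  1.46  2.88]
```

>>> move_arm --deltas '[[[0,0,0,0,0.7,1.4,0.5],[0,0,0,0,0.7,1.4,0.5],[0.067,0,0,0,0,0,0.5],[0.067,0,0,0,0,0,0.5],[0,0,0,0,0,0,0.5],[0,0,0,1,0,0,0.5],[0,0,0,1.5,0,0,0.5],[0,0,0,1.3,0,0,0.5],[0,0,0,0.5,0,0,0.5],[0,0,0,0,0,0,0.5]]]'

```text
time: 6.45
tool_pos: [392.9, 245.9, 217.4]
ee_rot: [-0.514, -0.484, 0.519, -0.482]
wrist_force: [0.1, -0.0, -1.7]
finger_gap: 9.6
```

```bash
python3 - <<'E'
from h import *
go([398,248.5,222],-.074)
a=cam('scene');b=cam('top')
import pickle;pickle.dump((a,b),open('c3.pkl','wb'))
s=cv2.resize(a['image'][125:265,120:220],None,fx=4,fy=4,interpolation=cv2.INTER_CUBIC)
w=cv2.resize(b['image'][150:250,100:200],None,fx=4,fy=4,interpolation=cv2.INTER_CUBIC); m=np.zeros((560,800,3),np.uint8); m[:,:400]=s; m[:400,400:]=w
cv2.imwrite('pics/m3.png',m)
E
```

```text
t 6.45 pos [392.9 245.9 217.4] yaw -0.066 q [0.48 0.1  1.73 0.   1.32 0.55] gap 9.6 F [ 0.1 -0.  -1.7] T [-0.12 -0.15 -0.01]
tool z axis [-0.066 -0.998  0.003] turn [0.0078 0.0033 0.0063] shift cm [-0.47  0.48 -0.29]
```

View pics/m3.png

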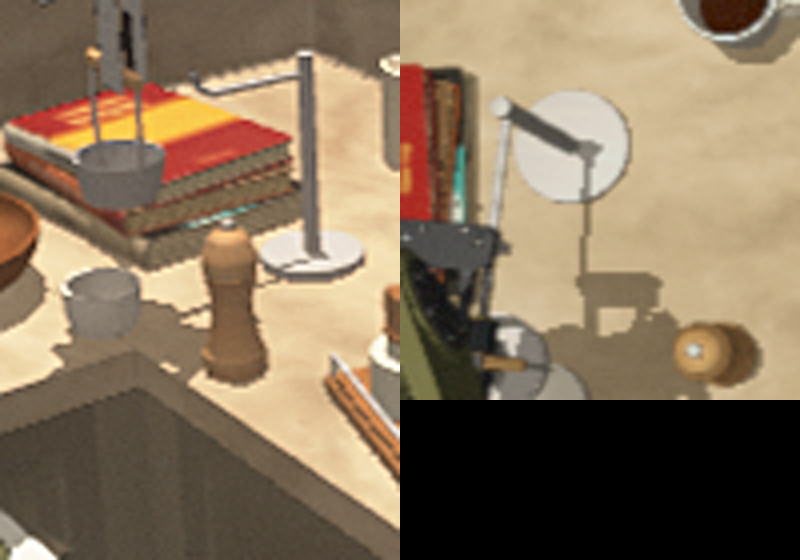

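The pail hangs level in the grip. The near bar end is at (133,75) in the scene half and (525,366) in the top half, and the hook tip is at (195,78) and (487,240). I'll check the bar against the hook by triangulation.

```bash
python3 - <<'E'
from h import *
np.set_printoptions(precision=1,suppress=True)
import pickle;a,b=pickle.load(open('c3.pkl','rb'))
k=lambda u:(u+.5)/4-.5
A=lambda x,y:ray(a,120+k(x),125+k(y)); B=lambda x,y:ray(b,100+k(x-400),150+k(y))
print('near end',tri(A(135,76),B(525,366)))
print('pail underside pred z', 217.4+6.6-110)
for n,p in [('near end top',[0,-48,14]),('near end bot',[0,-48,0]),('far end top',[0,48,14])]:
    # bar centre from tcp: +20.8 along bar, underside tcp+6.6
    yd=np.array([.066,.998,0]); q=np.array([392.9,245.9,217.4+6.6])+yd*(20.8+p[1])+[0,0,p[2]]
    print(n,q,(proj(a,q)-[120,125])*4+1.5)
for q in ([470.5,262,216],[584,255.5,210],[509,260,194]): print(q,(proj(a,q)-[120,125])*4+1.5,(proj(b,q)-[100,150])*4+[401.5,1.5])
E
```

```text
near end [389.8 219.  238.6]
pail underside pred z 114.0
near end top [391.1 218.8 238. ] [138.4  76.7]
near end bot [391.1 218.8 224. ] [139.6  92.5]
far end top [397.4 314.6 238. ] [88.  46.7]
[470.5, 262, 216] [193.9  68.8] [480.5 256.9]
[584, 255.5, 210] [304.9  51.2] [500.7 106.2]
[509, 260, 194] [233.5  83.8] [495.6 208.2]
```

>>> move_arm --deltas '[[[0.008,0.003,0.006,-0.7,0,0,0.5],[0,0,0,0,0,0,0.5],[0,0,0,0,1,0,0.5],[0,0,0,0,2,0,0.5],[0,0,0,0,2,0,0.5],[0,0,0,0,2,0,0.5],[0,0,0,0,2,0,0.5],[0,0,0,0,1,0,0.5],[0,0,0,0,0,0,0.5]]]'

```text
time: 7.3
tool_pos: [502.3, 238.5, 231.7]
ee_rot: [0.522, 0.48, -0.514, 0.483]
wrist_force: [0.1, -0.1, -1.3]
finger_gap: 9.6
```

```bash
python3 - <<'E'
from h import *
go([507.7,239.3,224],-.074)
E
```

```text
t 7.3 pos [502.3 238.5 231.7] yaw -0.072 q [0.38 0.29 1.48 0.   1.37 0.45] gap 9.6 F [ 0.1 -0.1 -1.3] T [-0.12 -0.04  0.02]
tool z axis [-0.072 -0.997 -0.005] turn [ 0.0015 -0.0053 -0.0102] shift cm [ 0.78  0.52 -0.11]
```

>>> move_arm --deltas '[[[0,-0.005,-0.01,0.5,0.5,-0.1,0.5],[0,0,0,1,0,0,0.5],[0,0,0,1,0,0,0.5],[0,0,0,0.8,0,0,0.5],[0,0,0,0.3,0,0,0.5],[0,0,0,0,0,0,0.5]]]'

```text
time: 7.8
tool_pos: [506.8, 239.2, 191.3]
ee_rot: [-0.517, -0.482, 0.518, -0.481]
wrist_force: [-0.4, 0.5, -1.2]
finger_gap: 9.8
```

```bash
python3 - <<'E'
from h import *
go([507.7,239.3,187.4],-.074)
a=cam('scene');b=cam('wrist')
s=cv2.resize(a['image'][115:235,140:240],None,fx=4,fy=4,interpolation=cv2.INTER_CUBIC)
w=cv2.resize(b['image'],(400,300),interpolation=cv2.INTER_AREA); m=np.zeros((480,800,3),np.uint8); m[:,:400]=s; m[:300,400:]=w
cv2.imwrite('pics/m4.png',m)
E
```

```text
t 7.8 pos [506.8 239.2 191.3] yaw -0.072 q [0.38 0.34 1.51 0.   1.3  0.45] gap 9.8 F [-0.4  0.5 -1.2] T [-0.1  -0.12 -0.01]
tool z axis [-0.072 -0.997  0.001] turn [0.0023 0.0008 0.0021] shift cm [ 0.39  0.09 -0.02]
```

View pics/m4.png

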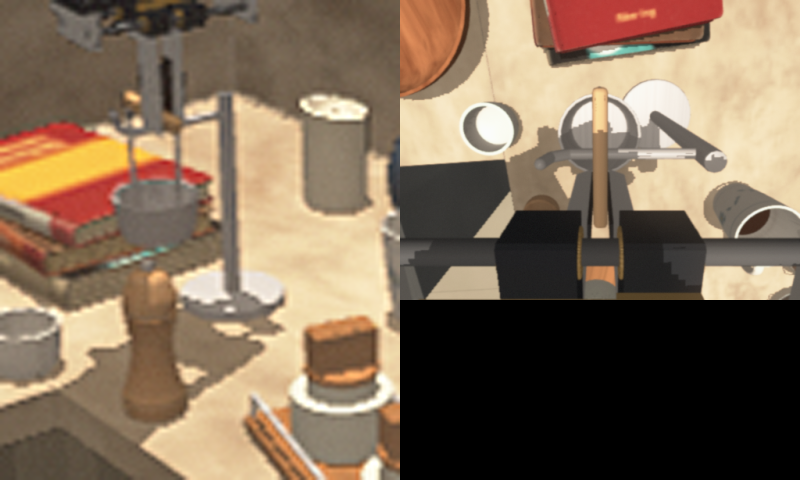

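The bar is across the rod in both views, at (600,155) in the wrist half and between tip and post at (150,115) in the scene half. I'll lower the last few millimetres and watch the force.

>>> move_arm --deltas '[[[0,0,0,0.25,0,0,0.9],[0,0,0,0.15,0,0,0.9],[0,0,0,0,0,0,0.9]]]' --force 15

```text
time: 8.15
tool_pos: [507.3, 239.6, 189.2]
ee_rot: [0.518, 0.482, -0.517, 0.482]
wrist_force: [-0.3, -0.4, -0.6]
finger_gap: 9.8
```

>>> move_arm --deltas '[[[0,0,0,0.2,0,0,0.9],[0,0,0,0.1,0,0,0.9],[0,0,0,0,0,0,0.9]]]' --force 8

```text
time: 8.4
tool_pos: [507.6, 239.7, 187.0]
ee_rot: [0.519, 0.482, -0.517, 0.482]
wrist_force: [-0.3, -0.4, -0.5]
finger_gap: 10.0
```

>>> move_arm --deltas '[[[0,0,0,0.2,0,0,0.9],[0,0,0,0.1,0,0,0.9],[0,0,0,0,0,0,0.9]]]'

```text
time: 8.65
tool_pos: [507.8, 239.6, 184.7]
ee_rot: [0.519, 0.481, -0.516, 0.482]
wrist_force: [-0.9, -1.3, 1.4]
finger_gap: 9.8
```

```bash
python3 - <<'E'
from h import *
go([507.7,239.3,187.4],-.074)
E
```

```text
t 8.65 pos [507.8 239.6 184.7] yaw -0.071 q [0.38 0.34 1.52 0.   1.28 0.45] gap 9.8 F [-0.9 -1.3  1.4] T [-0.18  0.22  0.08]
tool z axis [-0.071 -0.997 -0.002] turn [ 0.0026 -0.0017 -0.0036] shift cm [-0.27 -0.01  0.03]
```

>>> move_arm --deltas '[[[0,0,0,0,0,0,1.1],[0,0,0,0,0,0,1.3],[0,0,0,0,0,0,1.6],[0,0,0,0,0,0,2.2],[0,0,0,0,0,0,3],[0,0,0,0,0,0,4],[0,0,0,0,0,0,4],[0,0,0,0,0,0,4]]]'

```text
time: 9.32
tool_pos: [508.0, 239.9, 184.1]
ee_rot: [0.519, 0.481, -0.516, 0.482]
wrist_force: [0.5, 0.3, -0.9]
finger_gap: 39.8
```

```bash
python3 - <<'E'
from h import *
go([507.7,239.3,300],-.074)
a=cam('scene','s5.png')
E
```

```text
t 9.3167 pos [508.  239.9 184.1] yaw -0.072 q [0.38 0.34 1.52 0.   1.28 0.45] gap 39.8 F [ 0.5  0.3 -0.9] T [ 0.02 -0.1  -0.  ]
tool z axis [-0.071 -0.997 -0.002] turn [ 0.0025 -0.0022 -0.0037] shift cm [-11.59   0.02   0.04]
```

>>> move_arm --deltas '[[[0,0,0,-0.5,0,0,4],[0,0,0,-1.5,0,0,4],[0,0,0,-3,0,0,4],[0,0,0,-3,0,0,4],[0,0,0,-2.5,0,0,4],[0,0,0,0,0,0,6]]]'

```text
time: 9.87
tool_pos: [506.7, 239.3, 293.9]
ee_rot: [0.518, 0.482, -0.517, 0.482]
wrist_force: [0.4, 0.6, -0.2]
finger_gap: 44.0
```

>>> move_arm --deltas '[[[0,0,0,0,-0.1,1,7],[0,0,0,0,-0.2,2,7],[0,0,0,0,-0.25,3,7],[0,0,0,0,-0.25,3,7],[0,0,0,0,-0.25,3,7],[0,0,0,0,-0.25,3,7],[0,0,0,0,-0.25,3,7],[0,0,0,0,-0.25,3,7],[0,0,0,0,-0.25,3,7],[0,0,0,0,-0.25,3,7],[0,0,0,0,-0.25,3,7],[0,0,0,0,-0.25,3,7],[0,0,0,0,-0.25,3,7],[0,0,0,0,-0.25,3,7],[0,0,0,0,-0.2,2,7],[0,0,0,0,0,1,7],[0,0,0,0,0,0,7]]]'

```text
time: 11.28
tool_pos: [426.9, -202.2, 281.9]
ee_rot: [-0.514, -0.486, 0.52, -0.478]
wrist_force: [-0.9, 0.5, -0.4]
finger_gap: 69.9
```

>>> move_arm --deltas '[[[0.118,0,0,0,0,0,7],[0.118,0,0,0,0,0,7],[0.118,0,0,0,0,0,7],[0.118,0,0,0,0,0,7],[0.118,0,0,0,0,0,7],[0.118,0,0,0,0,0,7],[0.118,0,0,0,0,0,7],[0.118,0,0,0,0,0,7],[0.118,0,0,0,0,0,7],[0.118,0,0,0,0,0,7],[0.118,0,0,0,0,0,7],[0.118,0,0,0,0,0,7],[0.118,0,0,0,0,0,7],[0.118,0,0,0,0,0,7],[0.1,0,0,0,0,0,7],[0,0,0,0,0,0,7]]]'

```text
time: 12.62
tool_pos: [419.9, -192.8, 272.4]
ee_rot: [-0.688, 0.116, 0.707, 0.12]
wrist_force: [0.4, -1.1, 0.1]
finger_gap: 70.1
```

```bash
python3 - <<'E'
from h import *
np.set_printoptions(precision=1,suppress=True)
go([440,-193,200],-1.848)
a=cam('scene');b=cam('wrist');t=cam('top')
import pickle;pickle.dump((a,b,t),open('c6.pkl','wb'))
print('rack can1 top z75 in wrist',proj(b,[440,-193,117]))
s=cv2.resize(a['image'][115:285,130:280],None,fx=3,fy=3,interpolation=cv2.INTER_CUBIC)
s=s[:,:330] if 0 else s
w=cv2.resize(b['image'],(350,262),interpolation=cv2.INTER_AREA); m=np.zeros((510,800,3),np.uint8); m[:,:450]=s; m[:262,450:]=w
tt=cv2.resize(t['image'][160:240,210:320],(341,248),interpolation=cv2.INTER_CUBIC); m[262:510,450:791]=tt
cv2.imwrite('pics/m6.png',m)
E
```

```text
t 12.6167 pos [ 419.9 -192.8  272.4] yaw -1.906 q [-0.5  0.1  1.6 -0.   1.5  1.4] gap 70.1 F [ 0.4 -1.1  0.1] T [-0.  0. -0.]
tool z axis [-0.9  0.3  0. ] turn [-0.1  0.   0. ] shift cm [ 7.2 -0.6 -2.1]
rack can1 top z75 in wrist [250.4 151.3]
```

View pics/m6.png

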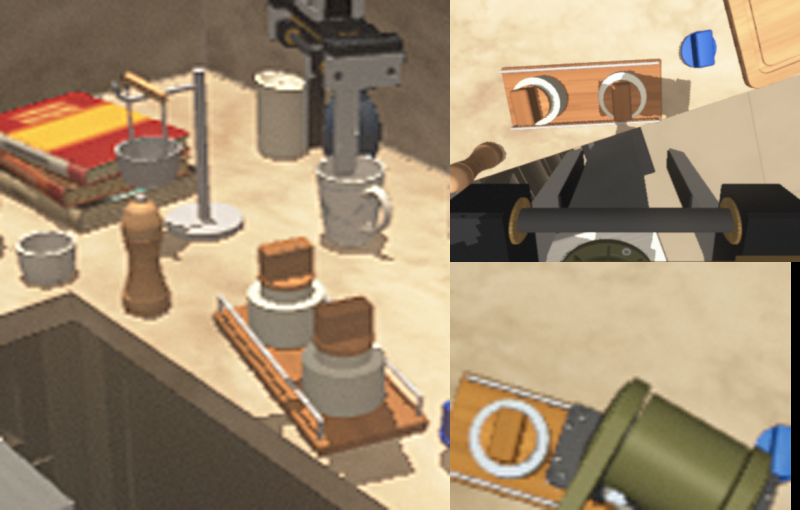

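The pail hangs free on the hook, at (147,85)-(150,165) in the scene part. Lid_1's grip is bare at about (622,100) in the wrist part. I'll crop the wrist view to get its yaw.

```bash
python3 - <<'E'
from h import *
import pickle;a,b,t=pickle.load(open('c6.pkl','rb'))
cv2.imwrite('pics/w6.png',cv2.resize(b['image'][80:200,60:320],None,fx=3,fy=3,interpolation=cv2.INTER_CUBIC))
E
```

```text
(no output)
```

View pics/w6.png

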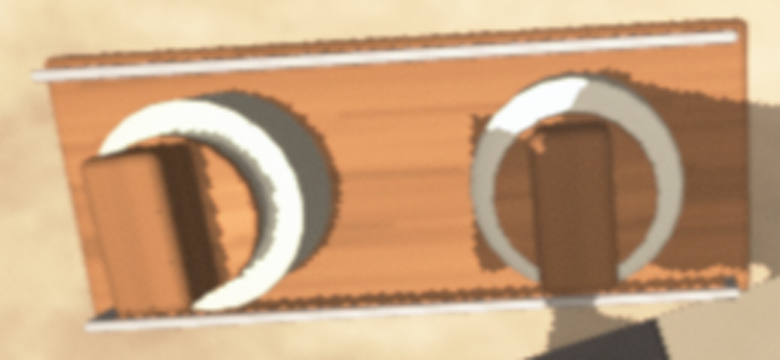

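Lid_1's grip top in this crop has its left edge from (531,135) to (541,290) and its right edge from (606,125) to (616,292). The neck spans x 470 to 685.

```bash
python3 - <<'E'
from h import *
np.set_printoptions(precision=2,suppress=True)
import pickle;a,b,t=pickle.load(open('c6.pkl','rb'))
P=lambda x,y,z:onz(b,60+(x+.5)/3-.5,80+(y+.5)/3-.5,z)
c=[P(*p,117) for p in [(530,128),(541,290),(606,125),(616,292)]]
print(*c); print('ctr',sum(c)/4,'len',np.linalg.norm(c[0]-c[1]),np.linalg.norm(c[2]-c[3]),'wid',np.linalg.norm(c[0]-c[2]),np.linalg.norm(c[1]-c[3]))
for i in (0,2): d=c[i]-c[i+1]; print('yaw x',np.arctan2(d[1],d[0]))
print('neck centre',(P(470,185,70)+P(685,185,70))/2,np.linalg.norm(P(470,185,70)-P(685,185,70)))
# grip in lid2
c=[P(*p,117) for p in [(83,160),(117,312),(160,152),(190,312)]];print('lid2',sum(c)/4,[np.arctan2(*(c[i]-c[i+1])[[1,0]]) for i in (0,2)])
go([440,-193,200],-1.848)
E
```

```text
[ 471.87 -189.33  117.  ] [ 418.78 -174.18  117.  ] [ 464.7  -213.29  117.  ] [ 409.75 -198.43  117.  ]
ctr [ 441.27 -193.81  117.  ] len 55.20317211096638 56.92557486715579 wid 25.008473464402943 25.872278467505694
yaw x -0.27788149144469243
yaw x -0.26407437118220833
neck centre [ 442.2 -194.9   70. ] 82.01959349705855
lid2 [480.96 -50.97 117.  ] [np.float64(-0.25116940503602053), np.float64(-0.264797991829189)]
t 12.7667 pos [ 420.1 -193.1  272.7] yaw -1.897 q [-0.51  0.07  1.63 -0.    1.46  1.39] gap 69.8 F [-0.2  0.4 -0.2] T [ 0.09 -0.01  0.02]
tool z axis [-0.95  0.32  0.03] turn [-0.05  0.03  0.  ] shift cm [ 7.22 -0.64 -2.08]
```

>>> move_arm --deltas '[[[-0.055,0.03,0,0,-0.6,-2.1,7],[0,0,0,0,0,0,7],[0,0,0,2.5,0,0,7],[0,0,0,3,0,0,7],[0,0,0,3,0,0,7],[0,0,0,2,0,0,7],[0,0,0,0,0,0,7],[0,0,0,0,0,0,7]]]'

```text
time: 13.43
tool_pos: [440.8, -193.2, 164.4]
ee_rot: [0.703, -0.089, -0.7, -0.09]
wrist_force: [0.3, 0.8, 0.3]
finger_gap: 69.6
```

```bash
python3 - <<'E'
from h import *
np.set_printoptions(suppress=True)
go([441.2,-193.8,88],-1.842)
E
```

```text
t 13.4333 pos [ 440.8 -193.2  164.4] yaw -1.825 q [-0.49  0.19  1.76  0.    1.19  1.33] gap 69.6 F [0.3 0.8 0.3] T [ 0.03  0.06 -0.  ]
tool z axis [-0.968  0.251 -0.003] turn [ 0.0174 -0.0029  0.0015] shift cm [ 7.64  0.06 -0.03]
```

>>> move_arm --deltas '[[[0.015,0,0,1.5,0,0,6],[0,0,0,2,0,0,6],[0,0,0,2,0,0,6],[0,0,0,1,0,0,6],[0,0,0,0.4,0,0,5],[0,0,0,0,0,0,5],[0,0,0,0,0,0,5]]]'

```text
time: 14.02
tool_pos: [444.2, -195.3, 102.6]
ee_rot: [0.705, -0.095, -0.696, -0.093]
wrist_force: [0.3, 0.2, 0.1]
finger_gap: 50.1
```

```bash
python3 - <<'E'
from h import *
np.set_printoptions(suppress=True)
go([441.2,-193.8,88],-1.842)
E
```

```text
t 14.0167 pos [ 444.2 -195.3  102.6] yaw -1.837 q [-0.49  0.27  1.82  0.    1.04  1.35] gap 50.1 F [0.3 0.2 0.1] T [ 0.06 -0.05 -0.05]
tool z axis [-0.965  0.263 -0.013] turn [ 0.0053 -0.013  -0.0012] shift cm [ 1.46 -0.07  0.34]
```

>>> move_arm --deltas '[[[0.005,-0.013,0,0.7,-0.05,0.3,4.5],[0,0,0,0.5,0,0,4],[0,0,0,0,0,0,3.6],[0,0,0,0,0,0,3.2]]]'

```text
time: 14.35
tool_pos: [442.5, -194.6, 92.3]
ee_rot: [0.701, -0.097, -0.7, -0.095]
wrist_force: [-0.5, -0.1, -0.0]
finger_gap: 33.3
```

```bash
python3 - <<'E'
from h import *
np.set_printoptions(suppress=True)
go([441.2,-193.8,88],-1.842)
E
```

```text
t 14.35 pos [ 442.5 -194.6   92.3] yaw -1.842 q [-0.49  0.28  1.83 -0.    1.03  1.35] gap 33.3 F [-0.5 -0.1 -0. ] T [ 0.06  0.05 -0.01]
tool z axis [-0.963  0.268 -0.003] turn [ 0.     -0.0027 -0.0022] shift cm [ 0.43 -0.05  0.14]
```

>>> move_arm --deltas '[[[0,0,0,0.35,-0.05,0.12,3.2],[0,0,0,0,0,0,2.4],[0,0,0,0,0,0,2.4],[0,0,0,0,0,0,2.4],[0,0,0,0,0,0,2.4]]]' --force 40

```text
time: 14.77
tool_pos: [441.5, -193.8, 88.8]
ee_rot: [0.702, -0.097, -0.7, -0.095]
wrist_force: [-0.8, 0.2, -1.9]
finger_gap: 27.9
```

```bash
python3 - <<'E'
from h import *
np.set_printoptions(suppress=True)
go([441.2,-193.8,88],-1.842)
E
```

```text
t 14.7667 pos [ 441.5 -193.8   88.8] yaw -1.842 q [-0.49  0.29  1.83 -0.    1.02  1.35] gap 27.9 F [-0.8  0.2 -1.9] T [ 0.05  0.04 -0.04]
tool z axis [-0.963  0.268 -0.003] turn [ 0.0001 -0.0032 -0.0024] shift cm [0.08 0.01 0.03]
```

>>> move_arm --deltas '[[[-0.04,0,0,0,0,0,2.4],[-0.04,0,0,0,0,0,2.4],[-0.04,0,0,0,0,0,2.4],[-0.04,0,0,0,0,0,2.4],[0,0,0,0,0,0,2.4]]]'

```text
time: 15.18
tool_pos: [441.5, -194.0, 88.9]
ee_rot: [0.707, -0.038, -0.705, -0.036]
wrist_force: [-0.7, -0.2, -0.3]
finger_gap: 28.1
```

```bash
python3 - <<'E'
from h import *
np.set_printoptions(suppress=True)
go([441.4,-193.8,88.8],-1.842)
E
```

```text
t 15.1833 pos [ 441.5 -194.    88.9] yaw -1.676 q [-0.49  0.29  1.83 -0.    1.02  1.19] gap 28.1 F [-0.7 -0.2 -0.3] T [ 0.01 -0.05 -0.34]
tool z axis [-0.994  0.105 -0.003] turn [ 0.1661 -0.0033 -0.0027] shift cm [ 0.01 -0.02  0.01]
```

>>> move_arm --deltas '[[[-0.03,0,0,0,0,0,2.4],[-0.03,0,0,0,0,0,2.4]]]'

```text
time: 15.35
tool_pos: [441.5, -193.9, 88.9]
ee_rot: [0.708, -0.018, -0.706, -0.016]
wrist_force: [0.7, -0.5, -0.5]
finger_gap: 28.3
```

```bash
python3 - <<'E'
from h import *
np.set_printoptions(suppress=True)
go([441.4,-193.8,88.8],-1.842)
E
```

```text
t 15.35 pos [ 441.5 -193.9   88.9] yaw -1.62 q [-0.49  0.29  1.83 -0.    1.02  1.13] gap 28.3 F [ 0.7 -0.5 -0.5] T [ 0.08  0.07 -1.24]
tool z axis [-0.999  0.049 -0.003] turn [ 0.2223 -0.0034 -0.002 ] shift cm [ 0.01 -0.01  0.02]
```

>>> move_arm --deltas '[[[0.05,0,0,0,0,0,2.4],[0.06,0,0,0,0,0,2.4],[0.06,0,0,0,0,0,2.4],[0.06,0,0,0,0,0,2.4],[0.06,0,0,0,0,0,2.4],[0.06,0,0,0,0,0,2.4],[0.06,0,0,0,0,0,2.4],[0,0,0,0,0,0,2.4]]]'

```text
time: 16.02
tool_pos: [441.0, -194.0, 88.8]
ee_rot: [0.687, -0.172, -0.685, -0.17]
wrist_force: [-0.3, 0.4, -1.2]
finger_gap: 27.9
```

```bash
python3 - <<'E'
from h import *
np.set_printoptions(suppress=True)
go([441.4,-193.8,88.8],-2.64)
E
```

```text
t 16.0167 pos [ 441.  -194.    88.8] yaw -2.059 q [-0.49  0.29  1.83 -0.    1.02  1.57] gap 27.9 F [-0.3  0.4 -1.2] T [0.02 0.07 0.03]
tool z axis [-0.883  0.469 -0.003] turn [ 0.581  -0.003  -0.0005] shift cm [ 0.   -0.04 -0.02]
```

Free in this direction, with yaw now -2.06. I'll continue to the stop.

>>> move_arm --deltas '[[[0.06,0,0,0,0,0,2.4],[0.06,0,0,0,0,0,2.4],[0.06,0,0,0,0,0,2.4],[0.06,0,0,0,0,0,2.4],[0.06,0,0,0,0,0,2.4],[0.06,0,0,0,0,0,2.4],[0.06,0,0,0,0,0,2.4],[0,0,0,0,0,0,2.4]]]'

```text
time: 16.68
tool_pos: [440.9, -193.9, 88.8]
ee_rot: [0.635, -0.314, -0.633, -0.313]
wrist_force: [-0.2, -1.1, -0.5]
finger_gap: 27.6
```

```bash
python3 - <<'E'
from h import *
np.set_printoptions(suppress=True)
go([441.4,-193.8,88.8],-2.64)
E
```

```text
t 16.6833 pos [ 440.9 -193.9   88.8] yaw -2.489 q [-0.49  0.29  1.84 -0.    1.02  2.  ] gap 27.6 F [-0.2 -1.1 -0.5] T [ 0.15 -0.01  0.  ]
tool z axis [-0.607  0.795 -0.003] turn [ 0.1508 -0.0028 -0.0003] shift cm [ 0.   -0.05 -0.02]
```

>>> move_arm --deltas '[[[0.04,0,0,0,0,0,2.4],[0.04,0,0,0,0,0,2.4],[0.03,0,0,0,0,0,2.4],[0.02,0,0,0,0,0,2.4]]]'

```text
time: 17.02
tool_pos: [440.1, -194.1, 88.8]
ee_rot: [0.614, -0.353, -0.613, -0.351]
wrist_force: [-2.7, -0.2, 1.1]
finger_gap: 27.7
```

```bash
python3 - <<'E'
from h import *
np.set_printoptions(suppress=True)
go([441.4,-193.8,88.8],-2.64)
E
```

```text
t 17.0167 pos [ 440.1 -194.1   88.8] yaw -2.612 q [-0.49  0.29  1.84 -0.    1.02  2.12] gap 27.7 F [-2.7 -0.2  1.1] T [-0.07  0.52  0.11]
tool z axis [-0.505  0.863 -0.002] turn [ 0.0282 -0.002  -0.002 ] shift cm [ 0.   -0.12 -0.04]
```

>>> move_arm --deltas '[[[0.03,0,0,0,0,0,2.4],[0.02,0,0,0,0,0,2.4],[0,0,0,0,0,0,2.4]]]'

```text
time: 17.27
tool_pos: [439.5, -194.2, 88.9]
ee_rot: [-0.605, 0.367, 0.605, 0.365]
wrist_force: [-1.8, -1.4, -0.1]
finger_gap: 27.7
```

```bash
python3 - <<'E'
from h import *
np.set_printoptions(suppress=True)
go([441.4,-193.8,88.8],-2.64)
E
```

```text
t 17.2667 pos [ 439.5 -194.2   88.9] yaw -2.659 q [-0.49  0.28  1.84 -0.    1.02  2.17] gap 27.7 F [-1.8 -1.4 -0.1] T [-0.09  0.3   0.01]
tool z axis [-0.464  0.886 -0.002] turn [-0.019  -0.0015 -0.0034] shift cm [ 0.01 -0.19 -0.05]
```

>>> move_arm --deltas '[[[0,0,0,-0.2,-0.1,0,2.4],[0,0,0,-0.4,0,0,2.4],[0,0,0,-0.5,0,0,2.4],[0,0,0,0,0,0,2.4]]]'

```text
time: 17.6
tool_pos: [440.0, -193.6, 100.0]
ee_rot: [-0.605, 0.366, 0.607, 0.363]
wrist_force: [0.3, -0.4, -0.5]
finger_gap: 27.8
```

```bash
python3 - <<'E'
from h import *
np.set_printoptions(suppress=True)
go([441.0,-193.8,188.8],-2.66)
E
```

```text
t 17.6 pos [ 440.  -193.6  100. ] yaw -2.654 q [-0.49  0.27  1.83 -0.    1.05  2.17] gap 27.8 F [ 0.3 -0.4 -0.5] T [ 0.09 -0.01  0.03]
tool z axis [-0.468  0.884 -0.   ] turn [ 0.0058 -0.0001 -0.0046] shift cm [-8.88 -0.04 -0.07]
```

It rose 11 mm with little force, so the lid has come free. I'll lift to 100 mm.

>>> move_arm --deltas '[[[0,0,0,-0.8,0,0,2.4],[0,0,0,-1,0,0,2.4],[0,0,0,-1,0,0,2.4],[0,0,0,-1.5,0,0,2.4],[0,0,0,-1.5,0,0,2.4],[0,0,0,-1.5,0,0,2.4],[0,0,0,-1,0,0,2.4],[0,0,0,0,0,0,2.4],[0,0,0,0,0,0,2.4]]]'

```text
time: 18.35
tool_pos: [441.7, -193.2, 194.9]
ee_rot: [0.608, -0.365, -0.604, -0.363]
wrist_force: [-0.3, 0.0, -1.7]
finger_gap: 27.6
```

```bash
python3 - <<'E'
from h import *
np.set_printoptions(suppress=True)
go([441.0,-193.8,188.8],-2.66)
a=cam('scene');b=cam('wrist')
s=cv2.resize(a['image'][115:285,130:280],None,fx=3,fy=3,interpolation=cv2.INTER_CUBIC)
w=cv2.resize(b['image'],(350,262),interpolation=cv2.INTER_AREA); m=np.zeros((510,800,3),np.uint8); m[:,:450]=s; m[:262,450:]=w
cv2.imwrite('pics/m7.png',m)
E
```

```text
t 18.35 pos [ 441.7 -193.2  194.9] yaw -2.652 q [-0.49  0.15  1.72 -0.    1.26  2.17] gap 27.6 F [-0.3  0.  -1.7] T [0.07 0.03 0.  ]
tool z axis [-0.47   0.883 -0.006] turn [ 0.0078 -0.0058  0.0011] shift cm [ 0.61  0.09 -0.02]
```

View pics/m7.png

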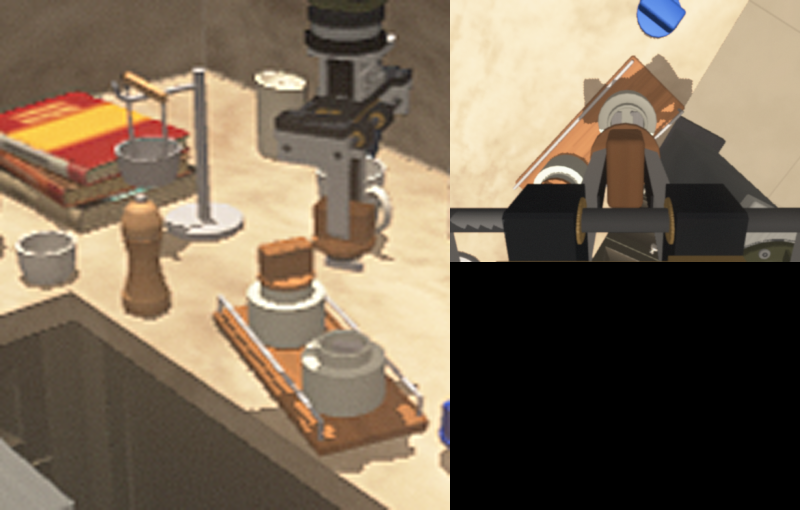

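The canister is open at (345,370), the lid is held level above it at (345,230), and the pail is still on the hook. I'll make a small height and tilt trim, then hand in.

>>> move_arm --deltas '[[[0,-0.005,0,0.4,0,0,2.4],[0,0,0,0,0,0,2.4],[0,0,0,0,0,0,2.4],[0,0,0,0,0,0,2.4]]]'

```text
time: 18.78
tool_pos: [440.8, -192.7, 187.6]
ee_rot: [-0.605, 0.364, 0.608, 0.364]
wrist_force: [0.2, -0.4, -0.6]
finger_gap: 27.8
```

```bash
python3 - <<'E'
from h import *
np.set_printoptions(suppress=True)
go([441.0,-193.8,188.8],-2.66)
print(ctrl.finish_job())
E
```

```text
t 18.7833 pos [ 440.8 -192.7  187.6] yaw -2.652 q [-0.49  0.16  1.73  0.    1.25  2.16] gap 27.8 F [ 0.2 -0.4 -0.6] T [ 0.07 -0.07  0.  ]
tool z axis [-0.47   0.883  0.004] turn [ 0.0078  0.0038 -0.0016] shift cm [-0.12  0.03 -0.11]
the job is handed in; nothing more can be done
None
```

I hung the pail on the stand's hook, opened its canister and handed the job in at 18.8 s, still holding the lid in the gripper.

- **Pail:** I gripped the handle bar 20 mm off its middle so the fingers cleared the hook's rod, threaded it over the tip and lowered it until it touched. In the last picture it hangs free on the rod.
- **Lid:** One way stopped firmly at 1.2 N m, so I turned it the other way by about 0.82 rad. It then lifted straight off with almost no force.
- **Final state:** The lid is about 99 mm above where it sat. The gripper is within 0.01 rad of level, with the fingers 27.8 mm apart on the 28 mm grip.
- **Other things:** In the last picture the other canister is shut, and the mill and ramekin look unmoved. The mug is partly hidden by the gripper. I did not check the timer or garlic again, but the arm did not come near them. No check failed.
- **Disagreement between views:** The top and wrist cameras placed the pail's bar about 2.5 mm apart. I used a position between them, and the grip closed without trouble.

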